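# Take the left-hand burr nut off the almond mill

## Robot

A 6-joint arm with a two-finger parallel gripper is mounted at the origin on the work surface. World frame = base frame: x ahead of the robot, y to its left, z up, the work surface at z = 0. Lengths are in m, angles in rad, forces in N, time in s.
With the tool pointing down it reaches from about 0.35 to 0.925 m from the base axis. Payload 6.4 kg.
Tool frame: the origin (TCP) lies between the finger pads; the fingertips stand 11 mm ahead of it and the grasp point (between the pads) lies 8 mm behind it; z points along the fingers, y is the line along which they close (so a half turn about z gives the same grasp; the last joint's range is limited). The gripper opens to 85 mm and grips with 20 to 120 N. Pads are 22 mm wide; open, the fingers measure 114 mm over their backs; the gripper's body (76 mm by 85 mm) begins 54 mm behind the grasp point. The pads swing forward as they close: fully open they stand 13 mm farther back than shut.
Start: joints at [-1.454, 0.245, 1.558, -0, 1.339, -0.174], TCP at [0.186, -0.623, 0.242] pointing down, gripper open.
Joint ranges: [-3.13, 3.13], [-1.02, 2.26], [0.13, 2.54], [-0.95, 4.09], [0.21, 2.88], [-2.74, 2.74]. Speed limits (rad/s): [2.57, 2.57, 3.14, 3.14, 3.14, 3.14].

## Interface

Orientations are given as a 3x3 rotation matrix whose columns are the frame's x, y, z axes.
In Python, from plant import r, optics gives the robot as it stands.
- The arm moves only by the shell command python3 -m crank 'ROWS' [OPENING] [FORCE]. ROWS is JSON, a list of rows, each an object with "slide": the shift along the tool's x, y, z in m, a list of three; "yaw": the turn about the tool's z in degrees. In form: [{"slide": [dx, dy, dz], "yaw": yaw}, ...]. A call has 1 to 20 rows; each row is the pose to reach, as a shift and turn from the pose commanded when the call began, along the tool's axes at that moment; what a row does not reach only later rows make up. A row lasts 1/10 s, in which the tool goes at most 50 mm and 8.59 degrees, less where a joint would pass 70% of its speed; a pose out of reach is approached as far as the arm can. A call with a gripper value outside its range is refused whole. OPENING is the opening, from 0 (shut) to 1 (fully open), set as the call begins (- or left out, the last holds). The fingers move at their own pace and stop on an object; FORCE is the grip in N (left out, the last holds). Time passes only in rows, so rows that repeat a pose let the fingers close. It gives the time, the measured TCP pose, the force, the opening and the grip force at its end, in the units of the state.
- r.get_state(): the state, without advancing time (a new reading comes with each control period).
- optics.camera(name): name is "scene" or "top" or "wrist"; returns the picture (480x640x3 uint8, red, green, blue); there is no depth.
- optics.calibration(name): a dict with "fx", "fy", "cx", "cy" (pixels), "R" (3x3) and "t" (3): a world point X has camera coordinates R X + t; the wrist camera has in their place "mount" (4x4, takes a point from camera to tool coordinates, whose origin is the TCP and whose axes are the flange's). Camera axes: x right, y down, z forward; pixel columns grow to the right and rows downward; lengths in m; the calibration is good to about 2 mm. A picture is of the moment at which its call begins: read the wrist's pose just before it. calibration takes no time and is no camera call.
- r.sign_off(): hands the job in; it is judged then, once.
The state is a dict: "time": time; "joint_positions": joint angles; "joint_vel": joint speeds; "joint_torque": joint torques, N m; "eef_pos": TCP position; "tcp_rot": TCP orientation; "force": force on the tool from outside, world axes, zero at the start; "torque": the same for the moment, N m; "grip_width": finger opening in m; "grip_force": force on a finger pad.
Only numpy, scipy, OpenCV 4.12 (cv2) and the standard library are available. Lean on these libraries where they do the work, as an engineer would, in place of code of your own. Each camera call takes 0.05 s, during which the arm holds its last target. There are 200 camera calls.

## Task

The almond mill is to be cleaned: unscrew its burr nut and stand it upright in the parts tray, setting it down rather than dropping it. The nut has a left-hand thread, so it undoes clockwise seen from above; turn it by feel until it comes up against its stop and is free, then lift it straight off, and never wrench or heave on the thread. Leave the cake ring, the jar and the brush where they are.

Things in the scene. Friction and masses are not known exactly. Their poses are not given: they have to be found in the camera images.
- nut: Plain steel burr nut on the mill's spindle, 0.2 to 0.3 kg. Round hub 56 mm across, 30 mm high, hollow below; on it a straight grip bar 50 mm long (nut's x), 14 mm thick (nut's y), 26 mm high; 56 mm in all. Origin: centre of the hub's underside, z up. A spring washer under it makes it turn stiffly, up to about 0.3 N m; grip it firmly. Underside starts 109 to 111 mm above the bench.
- bar (a point): Middle of the grip bar, on the nut's axis, 43 mm above its underside. Left-hand quick thread, less than one turn: clockwise from above undoes. How far it was screwed on varies unseen: 1.4 to 2.15 rad clockwise to a hard stop, climbing about 1.2 mm per rad. At the stop and up to 0.2 rad before it the nut lifts straight off; elsewhere the thread holds it.
- burr_top (a point): Foot of the spindle on the mill's axis, at the burr's top, 105 mm above the bench; the spindle is 25 mm high. Thread and stop stand a contact force of 90 N on the nut, reached at about 1 N m of turning or 25 N of pulling; more counts as wrenching or heaving.
- mill: Almond mill, fixed to the bench: aluminium base 150 x 140 mm, 50 mm high; round drum 124 mm across up to 95 mm; dark steel burr 104 mm across up to 105 mm. Origin: centre of the base's underside; the spindle axis is its z axis.
- tray: Open steel parts tray, fixed to the bench, 150 x 130 mm outside (x, y), 24 mm high, walls and floor 4 to 5 mm thick, empty. Origin: centre of its underside.
- cake: Bystander: brown cake ring, 110 mm across, 50 mm high. Origin: centre of its underside.
- jar: Bystander: jar with steel lid, 64 mm across, 100 mm high. Origin: centre of its underside.
- brush: Bystander: pastry brush 200 mm long, lying on the bench. Origin: underside, about mid-length; it lies along its x.
Mind the look-alikes: they are no part of the job. Several things have the shape of the nut; the one meant has the colours described above.

How it is judged:
By the outcome, as a careful person would: the job done as asked, in the order asked, and still so for the second after the job is handed in, with the robot touching nothing.
It also fails if it takes over 72 s, if anything falls off the work surface, if the arm or the gripper's body presses on something with over 40 N, if the wrist force passes 120 N, or if a joint passes its speed limit or range.

## Working session

There is one attempt and no reset: what is moved stays moved. The work goes in short steps, Python scripts to look and compute and a shell command to move; the robot and the scene stay as the last step left them, time stands still between calls to the robot, and variables do not carry over. Pictures are saved under pics/ and viewed, at most 10 in all, crops included, and the job is handed in when it is done.

```bash
mkdir -p pics; ls; python3 - <<'E'
from plant import r, optics
import cv2, numpy as np
for n in ("scene","top"):
    im=optics.camera(n); cv2.imwrite(f"pics/{n}0.png",im[...,::-1])
    c=optics.calibration(n); print(n,{k:np.round(v,4).tolist() for k,v in c.items()})
print({k:np.round(v,4).tolist() for k,v in optics.calibration("wrist").items()})
s=r.get_state();print(s)
E
```

```text
pics
scene {'fx': 452.9286, 'fy': 452.9286, 'cx': 311.6866, 'cy': 236.3217, 'R': [[-0.2447, 0.9695, -0.0163], [0.7469, 0.1777, -0.6408], [-0.6183, -0.169, -0.7675]], 't': [0.1783, -0.3618, 1.2968]}
top {'fx': 522.2453, 'fy': 522.2453, 'cx': 318.5212, 'cy': 239.1615, 'R': [[-0.0159, -0.9998, 0.0075], [-0.9818, 0.0142, -0.1895], [0.1894, -0.0104, -0.9818]], 't': [-0.047, 0.6276, 0.8998]}
{'fx': 338.9659, 'fy': 338.9659, 'cx': 311.8976, 'cy': 239.6148, 'mount': [[0.0011, -0.952, -0.3061, 0.078], [1.0, 0.001, 0.0005, -0.0014], [-0.0002, -0.3061, 0.952, -0.1321], [0.0, 0.0, 0.0, 1.0]]}
{'time': 0.1, 'joint_positions': array([-1.45410575e+00,  2.45705247e-01,  1.55893005e+00,  2.37113915e-05,
        1.33868689e+00, -1.74087599e-01]), 'joint_vel': array([-0.00300351, -0.00078273, -0.00189179, -0.00068312, -0.00048831,
        0.00185365]), 'joint_torque': array([-1.25177045e-03, -4.30670679e+01, -3.27128184e+01, -1.75305731e-04,
        2.79574495e-03, -7.50680755e-06]), 'eef_pos': array([ 0.18631421, -0.62221144,  0.24129504]), 'tcp_rot': array([[ 9.58022662e-01,  2.86692427e-01, -1.78444455e-04],
       [ 2.86692302e-01, -9.58021171e-01,  1.72046245e-03],
       [ 3.22289990e-04, -1.69940067e-03, -9.99998504e-01]]), 'force': array([-0.18712031, -0.27046616,  0.24942601]), 'torque': array([-0.0516697 ,  0.03007867,  0.00545678]), 'grip_force': 0.0, 'grip_width': 0.08514881576920315}
```

View pics/scene0.png

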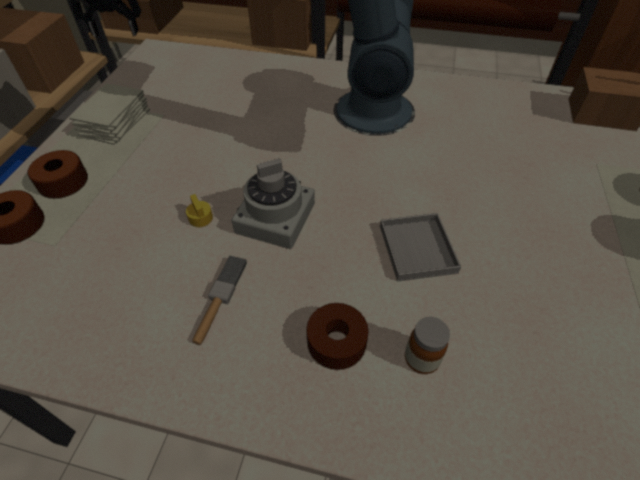

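View pics/top0.png

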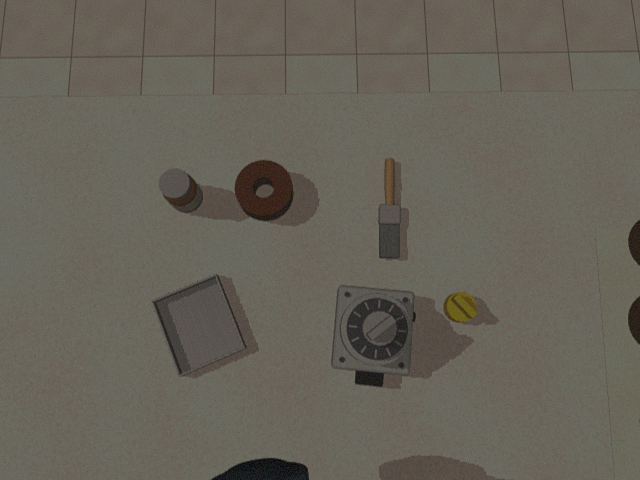

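The candidates for the nut are the steel one on the mill's burr at scene (270,178) and top (381,326), and the yellow look-alike on the bench at scene (199,212) and top (461,307). I choose the steel one. Next I take a close crop and the first measurements.

```bash
cat > h.py <<'E'
import numpy as np, cv2
from plant import r, optics
def cast(c,uv,z,R=None,t=None):
    uv=np.atleast_2d(uv).astype(float)
    d=np.c_[(uv[:,0]-c['cx'])/c['fx'],(uv[:,1]-c['cy'])/c['fy'],np.ones(len(uv))]
    if 'mount' in c:  # wrist: R,t = TCP pose
        M=np.array(c['mount']); W=R@M[:3,:3]; o=R@M[:3,3]+t
    else:
        W=np.array(c['R']).T; o=-W@np.array(c['t'])
    d=d@W.T
    return o+d*((z-o[2])/d[:,2])[:,None]
E
python3 - <<'E'
from h import *
im=cv2.imread("pics/top0.png"); c=optics.calibration("top")
cv2.imwrite("pics/crop.png",cv2.resize(im[270:400,310:500],None,fx=4,fy=4,interpolation=cv2.INTER_CUBIC))
g=cv2.cvtColor(im,cv2.COLOR_BGR2GRAY)
# dark burr ring
m=((g<70)*255).astype(np.uint8)[285:372,335:412]
cs,_=cv2.findContours(m,cv2.RETR_EXTERNAL,cv2.CHAIN_APPROX_NONE)
k=max(cs,key=cv2.contourArea); e=cv2.fitEllipse(cv2.convexHull(k)); uv=np.array(e[0])+[335,285]
print("burr",uv,e[1],cast(c,uv,.105), "size",e[1][0]/522*0.8)
tr=np.array([[218,276],[153,301],[182,375],[246,347]]) # tray outer corners, rim
P=cast(c,tr,.024);print("tray",P.round(3),P.mean(0),np.linalg.norm(np.diff(P,axis=0),axis=1))
print("bar ends",cast(c,[[370,337],[395,315]],.166).round(4))
E
```

```text
burr [382.93674088 334.1366806 ] (62.341522216796875, 81.1209716796875) [[ 0.45280971 -0.16249632  0.105     ]] size 0.09554256278436303
tray [[0.566 0.133 0.024]
 [0.521 0.253 0.024]
 [0.386 0.195 0.024]
 [0.434 0.079 0.024]] [0.47690264 0.16507541 0.024     ] [0.12802628 0.14668863 0.12500021]
bar ends [[ 0.4482 -0.134   0.166 ]
 [ 0.4819 -0.175   0.166 ]]
```

View pics/crop.png

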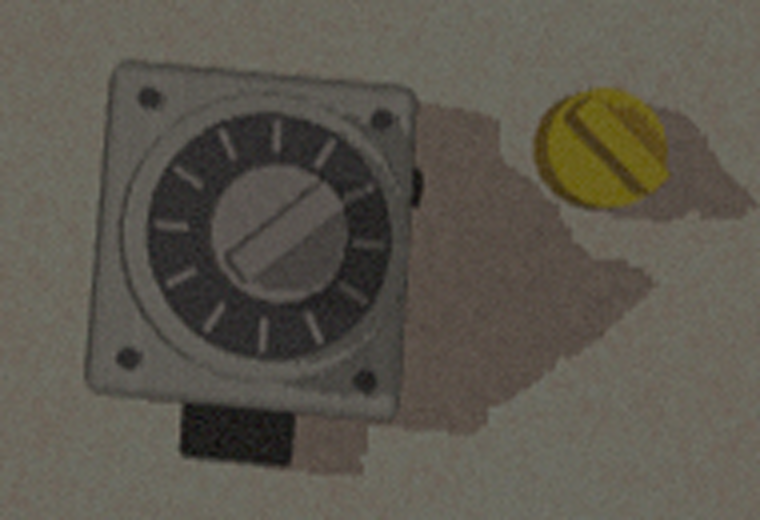

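The crop shows the steel bar nut on the burr, with the burr centre at crop (270,235). The bar top runs from about (234,270) to (338,189), and the yellow look-alike sits apart on the bench. From that the nut is near (0.465,-0.155) and its bar lies at about -52°/128°. I approach with tool x at 128° so that joint 6 has room for the clockwise turn.

```bash
python3 -m crank '[{"slide":[0.03,-0.027,0],"yaw":-7},{"slide":[0.06,-0.055,0],"yaw":-14},{"slide":[0.09,-0.082,0],"yaw":-21},{"slide":[0.12,-0.11,0],"yaw":-28},{"slide":[0.15,-0.137,0],"yaw":-36},{"slide":[0.18,-0.165,0],"yaw":-44},{"slide":[0.21,-0.192,0],"yaw":-52},{"slide":[0.24,-0.22,0],"yaw":-60},{"slide":[0.27,-0.247,0],"yaw":-68},{"slide":[0.3,-0.275,0],"yaw":-76},{"slide":[0.33,-0.302,0],"yaw":-84},{"slide":[0.36,-0.33,0],"yaw":-92},{"slide":[0.38,-0.35,0],"yaw":-100},{"slide":[0.395,-0.362,0],"yaw":-106},{"slide":[0.401,-0.367,0],"yaw":-111},{"slide":[0.401,-0.367,0],"yaw":-111},{"slide":[0.401,-0.367,0],"yaw":-111},{"slide":[0.401,-0.367,0],"yaw":-111}]' 1
python3 - <<'E'
from h import *
s=r.get_state(); im=optics.camera("wrist"); cv2.imwrite("pics/w1.png",im[...,::-1])
np.savez("w1.npz",R=s['tcp_rot'],t=s['eef_pos'])
print(s['joint_positions'].round(3),np.degrees(np.arctan2(s['tcp_rot'][1,0],s['tcp_rot'][0,0])))
c=optics.calibration("top");print(cast(c,[[377.5,328.75]],.105),cast(c,[[382,327.5]],.166))
E
```

```text
time: 1.9
eef_pos: [0.465, -0.1566, 0.2421]
tcp_rot: [[-0.609, 0.793, -0.0], [0.793, 0.609, 0.0], [0.0, -0.0, -1.0]]
force: [0.4, -0.6, 1.1]
grip_width: 0.0855
grip_force: 0.0
[-0.556 -0.137  1.956 -0.     1.323 -1.212] 127.54453729803306
[[ 0.46194115 -0.15362056  0.105     ]] [[ 0.46262279 -0.15353964  0.166     ]]
```

View pics/w1.png

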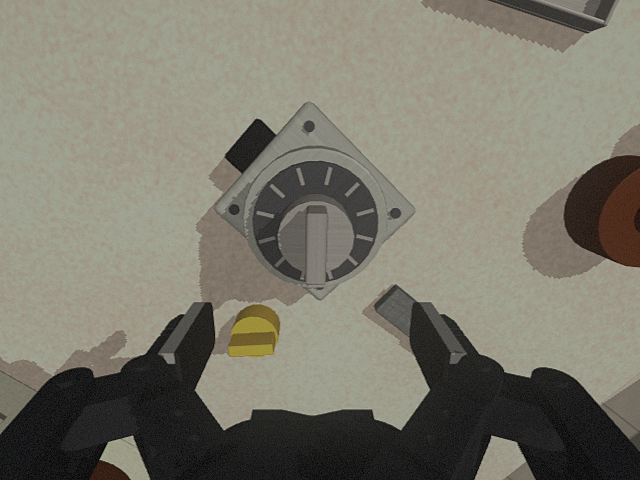

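The wrist view shows the bar top from about (316,206) to (315.5,284), nearly vertical in the picture and so already close to aligned. The burr ring is centred near (316,222).

```bash
python3 - <<'E'
from h import *
im=cv2.imread("pics/w1.png"); d=np.load("w1.npz"); R,t=d['R'],d['t']; c=optics.calibration("wrist")
g=cv2.GaussianBlur(cv2.cvtColor(im,cv2.COLOR_BGR2GRAY),(3,3),0)
m=np.zeros_like(g); m[155:292,250:382]=(g[155:292,250:382]<80)*255
cs,_=cv2.findContours(m,cv2.RETR_EXTERNAL,cv2.CHAIN_APPROX_NONE)
k=max(cs,key=cv2.contourArea); e=cv2.fitEllipse(cv2.convexHull(k)); print(e, "burr",cast(c,e[0],.105,R,t))
for v in range(214,282,12):
    row=cv2.Sobel(g[v-3:v+4].mean(0)[None].astype(np.float32),cv2.CV_32F,1,0)[0]
    L=300+row[300:316].__abs__().argmax(); Rr=317+row[317:337].__abs__().argmax(); print(v,L,Rr,g[v,292:342:3])
P=cast(c,[[316.5,206],[315.5,284],[305,245],[327,245]],.1665,R,t)
print(P.round(4),np.linalg.norm(P[0]-P[1]),np.linalg.norm(P[2]-P[3]), P[:2].mean(0),np.degrees(np.arctan2(*(P[0]-P[1])[[1,0]])))
print("tool-frame offset",(R.T@(P[:2].mean(0)-t)).round(4))
E
```

```text
((314.56707763671875, 221.53883361816406), (121.11544036865234, 124.60945129394531), 86.03954315185547) burr [[ 0.4614694  -0.14811874  0.105     ]]
214 308 327 [128 112  96  98  96  93 119 117 118 118 117 112 121 126 126 126 128]
226 307 328 [ 94  93  94  92  92 104 123 125 123 127 125 119 116 124 122 122 123]
238 307 327 [ 95  95  97  95  93 106 124 125 123 127 127 114 123 126 125 126 125]
250 307 327 [ 94  94  94  93  91 107 125 125 125 128 126 115 122 123 124 125 123]
262 307 324 [ 99  97  97  97  94 111 124 128 125 129 127 114 127 127 127 127 127]
274 301 331 [ 53  53  53  78  87 115 124 126 126 128 127  97 109 105  65  67  66]
[[ 0.4459 -0.1269  0.1665]
 [ 0.4782 -0.1695  0.1665]
 [ 0.4558 -0.1517  0.1665]
 [ 0.4671 -0.143   0.1665]] 0.05340452642169998 0.014241769549067968 [ 0.46205954 -0.14817723  0.1665    ] 127.12315036449318
tool-frame offset [0.0084 0.0028 0.0756]
```

Bar measures 53 x 14 mm at about 127° with the burr centre under it, which is consistent with the description. I descend with the tips just above the hub and close gently.

```bash
python3 -m crank '[{"slide":[0.007,0.002,0.015],"yaw":0},{"slide":[0.007,0.002,0.03],"yaw":0},{"slide":[0.007,0.002,0.045],"yaw":0},{"slide":[0.007,0.002,0.06],"yaw":0},{"slide":[0.007,0.002,0.07],"yaw":0},{"slide":[0.007,0.002,0.078],"yaw":0},{"slide":[0.007,0.002,0.084],"yaw":0},{"slide":[0.007,0.002,0.084],"yaw":0},{"slide":[0.007,0.002,0.084],"yaw":0}]' 1
python3 -m crank '[{"slide":[0,0,0],"yaw":0},{"slide":[0,0,0],"yaw":0},{"slide":[0,0,0],"yaw":0},{"slide":[0,0,0],"yaw":0},{"slide":[0,0,0],"yaw":0},{"slide":[0,0,0],"yaw":0},{"slide":[0,0,0],"yaw":0},{"slide":[0,0,0],"yaw":0},{"slide":[0,0,0],"yaw":0},{"slide":[0,0,0],"yaw":0}]' 0 20
python3 - <<'E'
from h import *
s=r.get_state(); im=optics.camera("wrist"); cv2.imwrite("pics/w2.png",im[...,::-1]); R=s['tcp_rot']
print(s['eef_pos'],"F tool",R.T@s['force'],"T tool",R.T@s['torque'])
E
```

```text
time: 2.85
eef_pos: [0.4629, -0.1495, 0.1586]
tcp_rot: [[-0.611, 0.792, 0.001], [0.792, 0.611, -0.0], [-0.001, 0.0, -1.0]]
force: [-0.9, 0.9, 0.0]
grip_width: 0.0854
grip_force: 0.0
time: 3.85
eef_pos: [0.4627, -0.1494, 0.1585]
tcp_rot: [[-0.611, 0.792, 0.0], [0.792, 0.611, -0.0], [-0.0, 0.0, -1.0]]
force: [-0.8, 1.1, 1.9]
grip_width: 0.0136
grip_force: 21.9
[ 0.462685   -0.14941389  0.15845452] F tool [ 1.41538366  0.04679817 -1.8778    ] T tool [0.0911177  0.13567505 0.12834436]
```

View pics/w2.png

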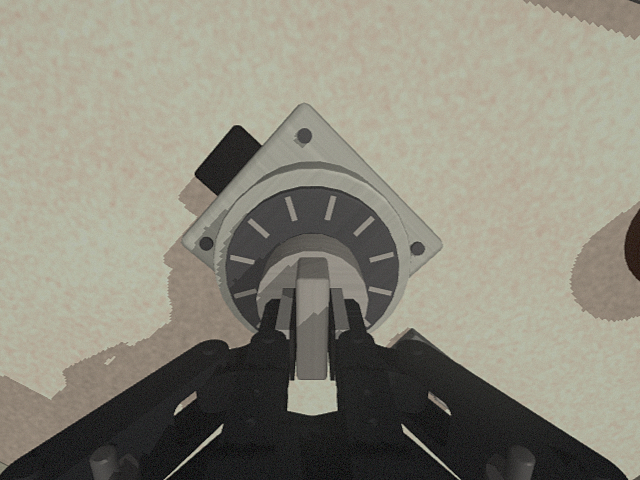

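The pads are on both flats of the bar (width 13.6 mm) with almost no side force. The bar top runs from v≈278 to v≈380, and I use that to check centring along the bar.

```bash
python3 - <<'E'
from h import *
s=r.get_state(); R,t=s['tcp_rot'],s['eef_pos']; c=optics.calibration("wrist")
P=cast(c,[[313,278],[313,380]],.1665,R,t); print(((P-t)@R).round(4),np.linalg.norm(P[0]-P[1]))
im=cv2.imread("pics/w2.png"); g=cv2.cvtColor(im,cv2.COLOR_BGR2GRAY); print(g[250:290:2,313],g[370:392:2,313])
E
python3 -m crank '[{"slide":[0,0,0],"yaw":0},{"slide":[0,0,0],"yaw":0},{"slide":[0,0,0],"yaw":0}]' - 65
```

```text
[[ 0.024   0.0006 -0.0081]
 [-0.0254  0.0007 -0.0081]] 0.0493920754185726
[ 90 149 148 152  89  92  90  90  92  92  92  91  97  95 110 136 138 143
 140 140] [107 107 110 106 103 181 175 179 182 178 177]
time: 4.2
eef_pos: [0.4627, -0.1494, 0.1586]
tcp_rot: [[-0.611, 0.792, 0.0], [0.792, 0.611, -0.0], [-0.0, 0.0, -1.0]]
force: [-0.6, 1.1, 4.7]
grip_width: 0.0121
grip_force: 67.2
```

Length 49.4 mm and centred to 1 mm. First turn is a short test: 20° clockwise, with the tool climbing with the thread.

```bash
cat > st.py <<'E'
from plant import r
import numpy as np
s=r.get_state();R=s['tcp_rot']
print("t",s['time'],"yaw",np.degrees(np.arctan2(R[1,0],R[0,0])).round(2),s['eef_pos'].round(4),"Ft",(R.T@s['force']).round(2),"Tt",(R.T@s['torque']).round(3),"w",s['grip_width'].round(4),"g",round(s['grip_force'],1),"q",s['joint_positions'].round(2))
E
python3 st.py
python3 -m crank '[{"slide":[0,0,-0.0001],"yaw":3},{"slide":[0,0,-0.0001],"yaw":6},{"slide":[0,0,-0.0002],"yaw":9},{"slide":[0,0,-0.0003],"yaw":12},{"slide":[0,0,-0.0003],"yaw":15},{"slide":[0,0,-0.0004],"yaw":18},{"slide":[0,0,-0.0004],"yaw":20}]' >/dev/null; python3 st.py
```

```text
Traceback (most recent call last):
  File "st.py", line 4, in <module>
    print("t",s['time'],"yaw",np.degrees(np.arctan2(R[1,0],R[0,0])).round(2),s['eef_pos'].round(4),"Ft",(R.T@s['force']).round(2),"Tt",(R.T@s['torque']).round(3),"w",s['grip_width'].round(4),"g",round(s['grip_force'],1),"q",s['joint_positions'].round(2))
                                                                                                                                                                      ^^^^^^^^^^^^^^^^^^^^^
AttributeError: 'float' object has no attribute 'round'
Traceback (most recent call last):
  File "st.py", line 4, in <module>
    print("t",s['time'],"yaw",np.degrees(np.arctan2(R[1,0],R[0,0])).round(2),s['eef_pos'].round(4),"Ft",(R.T@s['force']).round(2),"Tt",(R.T@s['torque']).round(3),"w",s['grip_width'].round(4),"g",round(s['grip_force'],1),"q",s['joint_positions'].round(2))
                                                                                                                                                                      ^^^^^^^^^^^^^^^^^^^^^
AttributeError: 'float' object has no attribute 'round'
```

```bash
sed -i "s/s\['grip_width'\].round(4)/round(s['grip_width'],4)/" st.py; python3 st.py
python3 -m crank '[{"slide":[0,0,-0.0001],"yaw":3},{"slide":[0,0,-0.0001],"yaw":6},{"slide":[0,0,-0.0002],"yaw":9},{"slide":[0,0,-0.0002],"yaw":10}]' >/dev/null; python3 st.py
```

```text
t 4.9 yaw 107.65 [ 0.4629 -0.1496  0.159 ] Ft [ 0.51 -1.47 -4.55] Tt [ 0.064  0.117 -0.327] w 0.0124 g 67.1 q [-0.55 -0.05  2.04 -0.    1.15 -0.85]
t 5.3 yaw 97.69 [ 0.4627 -0.1497  0.1592] Ft [ 1.02 -0.76 -5.19] Tt [ 0.247 -0.026 -0.264] w 0.0118 g 67.2 q [-0.55 -0.05  2.04 -0.    1.15 -0.68]
```

The torque is about 0.3 N m, which matches the washer drag, and side forces are small. I continue to about 72°, short of the earliest possible stop.

```bash
python3 -m crank '[{"slide":[0,0,-0.0001],"yaw":4},{"slide":[0,0,-0.0002],"yaw":8},{"slide":[0,0,-0.0003],"yaw":12},{"slide":[0,0,-0.0003],"yaw":16},{"slide":[0,0,-0.0004],"yaw":20},{"slide":[0,0,-0.0005],"yaw":24},{"slide":[0,0,-0.0006],"yaw":28},{"slide":[0,0,-0.0007],"yaw":32},{"slide":[0,0,-0.0008],"yaw":36},{"slide":[0,0,-0.0008],"yaw":40},{"slide":[0,0,-0.0009],"yaw":42}]' >/dev/null; python3 st.py
python3 -m crank '[{"slide":[0,0,0],"yaw":1},{"slide":[0,0,-0.0001],"yaw":2},{"slide":[0,0,-0.0001],"yaw":3},{"slide":[0,0,-0.0001],"yaw":4}]' >/dev/null; python3 st.py
```

```text
t 6.4 yaw 55.62 [ 0.4645 -0.1487  0.1601] Ft [7.59 4.87 0.84] Tt [-0.751  1.193 -0.442] w 0.0125 g 66.6 q [-0.54 -0.05  2.03  0.    1.15  0.05]
t 6.8 yaw 51.7 [ 0.4647 -0.1487  0.1601] Ft [7.86 4.25 0.8 ] Tt [-0.831  1.276 -0.411] w 0.0123 g 66.5 q [-0.54 -0.05  2.03  0.    1.15  0.12]
```

Side force has built to about 9 N because the grip is slightly off the axis. I shift the tool along that force to relieve it, then go on in small steps watching for the stop.

```bash
python3 -m crank '[{"slide":[0.001,0.0005,0],"yaw":0},{"slide":[0.002,0.001,0],"yaw":0},{"slide":[0.002,0.001,0],"yaw":0}]' >/dev/null; python3 st.py
python3 -m crank '[{"slide":[0,0,0],"yaw":1},{"slide":[0,0,-0.0001],"yaw":2},{"slide":[0,0,-0.0001],"yaw":3}]' >/dev/null; python3 st.py
python3 -m crank '[{"slide":[0,0,0],"yaw":1},{"slide":[0,0,0],"yaw":2},{"slide":[0,0,-0.0001],"yaw":3}]' >/dev/null; python3 st.py
```

```text
t 7.1 yaw 51.7 [ 0.465  -0.1487  0.1602] Ft [ 0.42  0.76 -3.16] Tt [-0.229  0.076 -0.254] w 0.0123 g 67.1 q [-0.54 -0.05  2.03 -0.    1.16  0.13]
t 7.4 yaw 48.57 [ 0.4652 -0.1486  0.1602] Ft [ 2.32  2.34 -1.59] Tt [-0.658  0.49  -0.366] w 0.0124 g 66.9 q [-0.54 -0.05  2.03  0.    1.16  0.18]
t 7.7 yaw 45.58 [ 0.4653 -0.1486  0.1603] Ft [4.55 5.15 0.21] Tt [-0.819  0.691 -0.355] w 0.0124 g 66.8 q [-0.54 -0.05  2.03  0.    1.15  0.23]
```

```bash
python3 -m crank '[{"slide":[0.0012,0.0014,0],"yaw":0},{"slide":[0.0015,0.0017,0],"yaw":1},{"slide":[0.0017,0.0019,0],"yaw":2},{"slide":[0.0019,0.0021,-0.0001],"yaw":3}]' >/dev/null; python3 st.py
python3 -m crank '[{"slide":[0.0002,0.0002,0],"yaw":1},{"slide":[0.0004,0.0004,0],"yaw":2},{"slide":[0.0006,0.0006,-0.0001],"yaw":3}]' >/dev/null; python3 st.py
```

```text
t 8.1 yaw 42.6 [ 0.4663 -0.1486  0.1602] Ft [-3.22 -2.26 -5.95] Tt [ 0.334 -0.518 -0.126] w 0.0124 g 67.6 q [-0.54 -0.04  2.03 -0.    1.16  0.29]
t 8.4 yaw 39.6 [ 0.467  -0.1487  0.1603] Ft [-3.56 -2.11 -6.33] Tt [ 0.29  -0.61  -0.144] w 0.0125 g 67.5 q [-0.54 -0.04  2.02 -0.    1.16  0.34]
```

```bash
python3 -m crank '[{"slide":[0.0002,0.0002,0],"yaw":1},{"slide":[0.0004,0.0004,0],"yaw":2},{"slide":[0.0006,0.0006,-0.0001],"yaw":3}]' >/dev/null; python3 st.py
```

```text
t 8.7 yaw 36.6 [ 0.4678 -0.1488  0.1604] Ft [-4.12 -1.51 -7.15] Tt [ 0.279 -0.68  -0.124] w 0.0126 g 67.5 q [-0.54 -0.04  2.02 -0.    1.16  0.39]
```

Torque has dropped and the tool is drifting, so I look at how the bar sits in the grip.

```bash
python3 - <<'E'
from h import *
im=optics.camera("wrist"); cv2.imwrite("pics/w3.png",im[...,::-1])
E
python3 st.py
```

```text
t 8.75 yaw 36.57 [ 0.4678 -0.1489  0.1604] Ft [-3.05 -1.49 -6.49] Tt [ 0.302 -0.598 -0.108] w 0.0128 g 67.5 q [-0.54 -0.04  2.02 -0.    1.16  0.4 ]
```

View pics/w3.png

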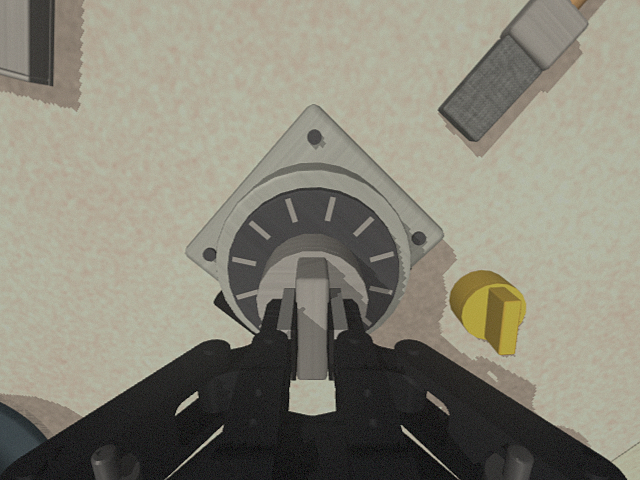

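The bar sits in the grip exactly as before (v 278 to 380), so it turned the full 91° without slipping. The TCP's arc shows the spindle axis is about 3.5 mm to tool -x, so I relieve the side force and follow that arc.

```bash
python3 -m crank '[{"slide":[-0.0008,-0.0004,-0.0005],"yaw":0},{"slide":[-0.0008,-0.0004,-0.0005],"yaw":0}]' >/dev/null; python3 st.py
python3 -m crank '[{"slide":[0,0.0001,0],"yaw":1},{"slide":[0,0.0001,0],"yaw":2},{"slide":[0,0.0002,-0.0001],"yaw":3},{"slide":[0,0.0002,-0.0001],"yaw":3}]' >/dev/null; python3 st.py
```

```text
t 8.95 yaw 36.63 [ 0.4676 -0.1488  0.1605] Ft [-0.87  0.25 -1.31] Tt [-0.135 -0.229 -0.098] w 0.0121 g 67.0 q [-0.54 -0.04  2.02 -0.    1.16  0.39]
t 9.35 yaw 33.63 [ 0.4679 -0.1489  0.1606] Ft [-3.28  0.31 -1.16] Tt [-0.051 -0.505 -0.123] w 0.0125 g 66.8 q [-0.54 -0.04  2.02 -0.    1.16  0.44]
```

```bash
python3 -m crank '[{"slide":[-0.0006,0.0001,0],"yaw":1},{"slide":[-0.0008,0.0001,0],"yaw":2},{"slide":[-0.001,0.0002,-0.0001],"yaw":3},{"slide":[-0.001,0.0002,-0.0001],"yaw":3}]' >/dev/null; python3 st.py
python3 -m crank '[{"slide":[-0.0002,0.0001,0],"yaw":1},{"slide":[-0.0003,0.0001,0],"yaw":2},{"slide":[-0.0004,0.0002,-0.0001],"yaw":3},{"slide":[-0.0004,0.0002,-0.0001],"yaw":3}]' >/dev/null; python3 st.py
```

```text
t 9.75 yaw 30.61 [ 0.4678 -0.1492  0.1607] Ft [2.88 0.03 2.46] Tt [-0.018  0.495 -0.143] w 0.0126 g 66.4 q [-0.54 -0.04  2.02  0.    1.16  0.5 ]
t 10.15 yaw 27.58 [ 0.4675 -0.1495  0.161 ] Ft [ 4.45 -1.9   2.9 ] Tt [ 0.279  0.838 -0.126] w 0.0123 g 66.3 q [-0.54 -0.04  2.02  0.    1.16  0.55]
```

```bash
python3 -m crank '[{"slide":[0.0008,-0.0003,0],"yaw":1},{"slide":[0.0008,-0.0002,0],"yaw":2},{"slide":[0.0008,-0.0001,0],"yaw":3},{"slide":[0.0008,-0.0001,0],"yaw":3}]' >/dev/null; python3 st.py
python3 -m crank '[{"slide":[0,0.0001,0],"yaw":1},{"slide":[0,0.0001,0],"yaw":2},{"slide":[0,0.0002,-0.0001],"yaw":3},{"slide":[0,0.0002,-0.0001],"yaw":3}]' >/dev/null; python3 st.py
```

```text
t 10.55 yaw 24.6 [ 0.4677 -0.1496  0.161 ] Ft [-0.42 -1.38  0.82] Tt [ 0.337  0.001 -0.008] w 0.0122 g 66.5 q [-0.54 -0.04  2.02 -0.    1.16  0.6 ]
t 10.95 yaw 21.61 [ 0.4682 -0.15    0.1612] Ft [0.83 0.38 4.13] Tt [-0.012 -0.054  0.013] w 0.012 g 66.2 q [-0.54 -0.04  2.02 -0.    1.16  0.65]
```

```bash
python3 -m crank '[{"slide":[0.0001,0.0001,0],"yaw":1},{"slide":[0,0.0001,0],"yaw":2},{"slide":[0,0.0002,0],"yaw":3},{"slide":[0,0.0002,0],"yaw":3}]' >/dev/null; python3 st.py
python3 -m crank '[{"slide":[0,0.0001,0],"yaw":1},{"slide":[0,0.0001,0],"yaw":2},{"slide":[0,0.0002,0],"yaw":3},{"slide":[0,0.0002,0],"yaw":3}]' >/dev/null; python3 st.py
```

```text
t 11.35 yaw 18.63 [ 0.4684 -0.1503  0.1615] Ft [-0.22  1.47  2.54] Tt [-0.336 -0.169 -0.021] w 0.0123 g 66.3 q [-0.54 -0.04  2.02 -0.    1.16  0.7 ]
t 11.75 yaw 15.64 [ 0.4684 -0.1507  0.1615] Ft [-0.98  5.59  3.67] Tt [-1.008 -0.342 -0.107] w 0.0125 g 66.2 q [-0.54 -0.04  2.02 -0.    1.16  0.76]
```

```bash
python3 -m crank '[{"slide":[-0.0002,0.0012,0],"yaw":1},{"slide":[-0.0002,0.0013,0],"yaw":2},{"slide":[-0.0002,0.0014,0],"yaw":2},{"slide":[-0.0002,0.0014,0],"yaw":2}]' >/dev/null; python3 st.py
python3 -m crank '[{"slide":[0,0.0002,0],"yaw":1},{"slide":[0,0.0003,0],"yaw":2},{"slide":[0,0.0003,0],"yaw":2}]' >/dev/null; python3 st.py
```

```text
t 12.15 yaw 13.68 [ 0.4685 -0.1513  0.1614] Ft [-1.74  1.1   0.35] Tt [-0.201 -0.26  -0.266] w 0.0122 g 66.6 q [-0.54 -0.04  2.02  0.    1.16  0.79]
t 12.45 yaw 11.68 [ 0.4685 -0.1515  0.1614] Ft [-1.87 -1.38 -1.56] Tt [ 0.3   -0.378 -0.607] w 0.0125 g 67.1 q [-0.54 -0.04  2.02  0.    1.16  0.82]
```

The torque rose from 0.11 to 0.27 to 0.61 N m over the last 4°, so the nut is at its stop (about 116°, 2.02 rad). I ease back 2° and try a small lift.

```bash
python3 -m crank '[{"slide":[-0.0005,-0.0003,0],"yaw":-1},{"slide":[-0.0005,-0.0003,0],"yaw":-2},{"slide":[-0.0005,-0.0003,0],"yaw":-2}]' >/dev/null; python3 st.py
python3 -m crank '[{"slide":[0,0,-0.0005],"yaw":0},{"slide":[0,0,-0.001],"yaw":0},{"slide":[0,0,-0.0015],"yaw":0},{"slide":[0,0,-0.0015],"yaw":0}]' >/dev/null; python3 st.py
```

```text
t 12.75 yaw 13.66 [ 0.4683 -0.1515  0.1613] Ft [ 0.64 -1.1  -0.52] Tt [ 0.286  0.192 -0.307] w 0.0124 g 66.7 q [-0.54 -0.04  2.02  0.    1.16  0.79]
t 13.15 yaw 13.64 [ 0.4679 -0.1514  0.1617] Ft [5.02 0.24 9.72] Tt [-0.159  0.99  -0.289] w 0.0123 g 65.3 q [-0.54 -0.04  2.02  0.    1.16  0.79]
```

It's not free yet: 10 N of pull with residual torque still against the stop. I unload the side force and the torque further.

```bash
python3 -m crank '[{"slide":[0.001,0,0.0012],"yaw":-1},{"slide":[0.001,0,0.0012],"yaw":-2},{"slide":[0.001,0,0.0012],"yaw":-2}]' >/dev/null; python3 st.py
python3 -m crank '[{"slide":[0,0,-0.0006],"yaw":0},{"slide":[0,0,-0.0012],"yaw":0},{"slide":[0,0,-0.0012],"yaw":0}]' >/dev/null; python3 st.py
```

```text
t 13.45 yaw 15.67 [ 0.4685 -0.1514  0.1614] Ft [-0.62 -0.82  2.24] Tt [ 0.215 -0.098 -0.075] w 0.0125 g 66.3 q [-0.54 -0.04  2.02 -0.    1.16  0.75]
t 13.75 yaw 15.66 [ 0.4687 -0.1514  0.1625] Ft [-1.21 -0.04  5.01] Tt [ 0.106 -0.222 -0.106] w 0.0127 g 66.1 q [-0.54 -0.04  2.02 -0.    1.16  0.75]
```

Now it lifts freely: 1.1 mm up at 5 N, about half of it the nut's weight. I continue straight up with a check.

```bash
python3 -m crank '[{"slide":[-0.0002,0,-0.001],"yaw":0},{"slide":[-0.0003,0,-0.002],"yaw":0},{"slide":[-0.0003,0,-0.003],"yaw":0}]' >/dev/null; python3 st.py
```

```text
t 14.05 yaw 15.66 [ 0.4685 -0.1514  0.1656] Ft [-0.8  -0.56  6.83] Tt [ 0.15  -0.026 -0.123] w 0.0125 g 65.7 q [-0.54 -0.04  2.02  0.    1.17  0.75]
```

```bash
python3 -m crank '[{"slide":[0,0,-0.003],"yaw":0},{"slide":[0,0,-0.006],"yaw":0},{"slide":[0,0,-0.01],"yaw":0},{"slide":[0,0,-0.014],"yaw":0},{"slide":[0,0,-0.018],"yaw":0}]' >/dev/null; python3 st.py
python3 -m crank '[{"slide":[0,0,-0.006],"yaw":0},{"slide":[0,0,-0.012],"yaw":0},{"slide":[0,0,-0.022],"yaw":0},{"slide":[0,0,-0.034],"yaw":0},{"slide":[0,0,-0.044],"yaw":0},{"slide":[0,0,-0.05],"yaw":0},{"slide":[0,0,-0.05],"yaw":0}]' >/dev/null; python3 st.py
python3 - <<'E'
from h import *
im=optics.camera("scene"); cv2.imwrite("pics/s2.png",im[...,::-1])
im=optics.camera("top")
im=im[...,::-1].copy(); cv2.imwrite("pics/t2c.png",np.hstack([cv2.resize(im[260:390,130:270],None,fx=3,fy=3),cv2.resize(im[260:390,330:450],None,fx=3,fy=3)]))
E
```

```text
t 14.55 yaw 15.66 [ 0.4692 -0.1519  0.1849] Ft [ 0.23 -0.5   1.05] Tt [-0.017  0.043 -0.005] w 0.0122 g 66.4 q [-0.54 -0.07  2.   -0.    1.21  0.75]
t 15.25 yaw 15.67 [ 0.4693 -0.1519  0.2352] Ft [0.3  0.5  1.85] Tt [0.002 0.009 0.009] w 0.0126 g 66.4 q [-0.54 -0.13  1.96  0.    1.31  0.75]
```

View pics/t2c.png

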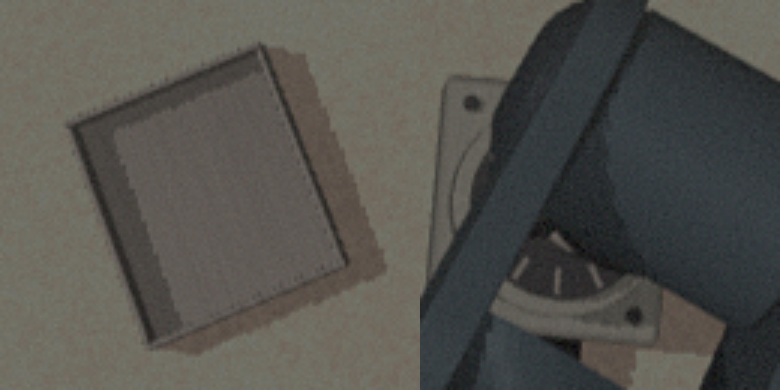

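View pics/s2.png

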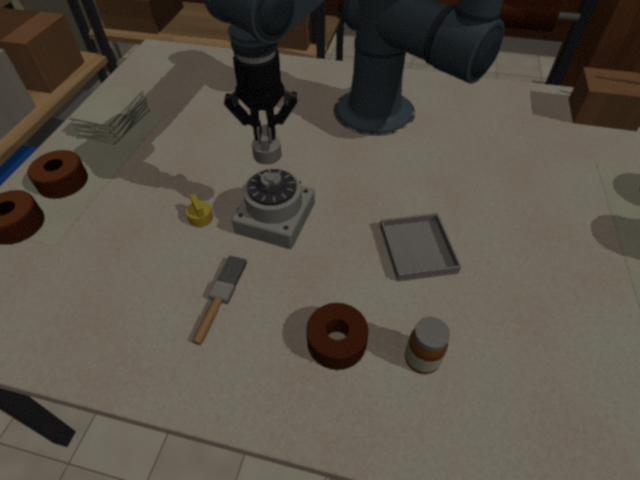

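The nut hangs level in the gripper at scene (266,148), the spindle at (270,180) is bare, and the brush, cake and jar are unmoved. The tray corners are the same as before, with its centre at about (0.477,0.165). I carry the nut across at this height.

```bash
python3 -m crank '[{"slide":[0.003,-0.01,0],"yaw":0},{"slide":[0.009,-0.03,0],"yaw":0},{"slide":[0.018,-0.058,0],"yaw":0},{"slide":[0.028,-0.088,0],"yaw":0},{"slide":[0.038,-0.118,0],"yaw":0},{"slide":[0.048,-0.15,0],"yaw":0},{"slide":[0.058,-0.182,0],"yaw":0},{"slide":[0.068,-0.212,0],"yaw":0},{"slide":[0.078,-0.242,0],"yaw":0},{"slide":[0.087,-0.27,0],"yaw":0},{"slide":[0.093,-0.29,0],"yaw":0},{"slide":[0.097,-0.3,0],"yaw":0},{"slide":[0.097,-0.303,0],"yaw":0},{"slide":[0.097,-0.303,0],"yaw":0},{"slide":[0.097,-0.303,0],"yaw":0}]' >/dev/null; python3 st.py
python3 -m crank '[{"slide":[0,0,0.01],"yaw":0},{"slide":[0,0,0.03],"yaw":0},{"slide":[0,0,0.05],"yaw":0},{"slide":[0,0,0.07],"yaw":0},{"slide":[0,0,0.09],"yaw":0},{"slide":[0,0,0.11],"yaw":0},{"slide":[0,0,0.128],"yaw":0},{"slide":[0,0,0.14],"yaw":0},{"slide":[0,0,0.146],"yaw":0},{"slide":[0,0,0.148],"yaw":0},{"slide":[0,0,0.148],"yaw":0},{"slide":[0,0,0.148],"yaw":0}]' >/dev/null; python3 st.py
python3 - <<'E'
from h import *
im=optics.camera("scene")[...,::-1]; cv2.imwrite("pics/s3.png",cv2.resize(im[110:310,330:500],None,fx=3,fy=3,interpolation=cv2.INTER_CUBIC))
E
```

```text
t 16.85 yaw 15.61 [0.4803 0.1657 0.2337] Ft [ 0.29 -0.27  2.13] Tt [ 0.038 -0.047  0.03 ] w 0.0123 g 66.4 q [ 0.11 -0.08  1.92 -0.    1.3   1.41]
t 18.05 yaw 15.66 [0.481  0.1665 0.0867] Ft [-0.03  0.18  1.07] Tt [-0.059  0.013  0.022] w 0.0124 g 66.4 q [0.11 0.12 2.01 0.   1.   1.41]
```

View pics/s3.png

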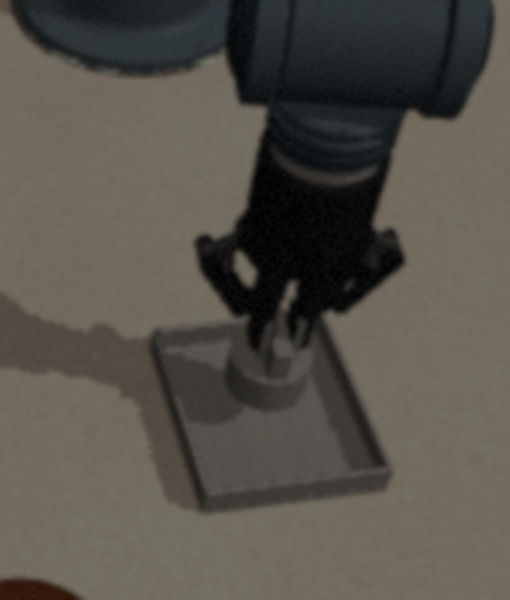

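The nut, at crop (268,370), is over the tray and inside its walls at about 38 mm height. I lower it in small steps until I feel contact.

```bash
python3 -m crank '[{"slide":[0,0,0.008],"yaw":0},{"slide":[0,0,0.016],"yaw":0},{"slide":[0,0,0.022],"yaw":0},{"slide":[0,0,0.027],"yaw":0},{"slide":[0,0,0.029],"yaw":0},{"slide":[0,0,0.03],"yaw":0},{"slide":[0,0,0.03],"yaw":0}]' >/dev/null; python3 st.py
python3 -m crank '[{"slide":[0,0,0.0005],"yaw":0},{"slide":[0,0,0.001],"yaw":0},{"slide":[0,0,0.0015],"yaw":0},{"slide":[0,0,0.0015],"yaw":0}]' >/dev/null; python3 st.py
python3 -m crank '[{"slide":[0,0,0.0005],"yaw":0},{"slide":[0,0,0.001],"yaw":0},{"slide":[0,0,0.001],"yaw":0}]' >/dev/null; python3 st.py
```

```text
t 18.8 yaw 15.66 [0.4804 0.1664 0.0558] Ft [ 0.1  -1.1   1.18] Tt [ 0.024  0.055 -0.056] w 0.0123 g 66.4 q [ 0.11  0.18  2.02 -0.    0.94  1.41]
t 19.2 yaw 15.66 [0.4803 0.1664 0.0543] Ft [-0.17  0.6   2.67] Tt [-0.025  0.063  0.004] w 0.0121 g 66.4 q [0.11 0.18 2.02 0.   0.94 1.41]
t 19.5 yaw 15.66 [0.4802 0.1664 0.0532] Ft [-0.38 -0.05  1.42] Tt [-0.016  0.015  0.011] w 0.0123 g 66.4 q [ 0.11  0.18  2.02 -0.    0.94  1.41]
```

```bash
python3 -m crank '[{"slide":[0,0,0.0004],"yaw":0},{"slide":[0,0,0.0008],"yaw":0},{"slide":[0,0,0.0008],"yaw":0}]' >/dev/null; python3 st.py
python3 -m crank '[{"slide":[0,0,0.0004],"yaw":0},{"slide":[0,0,0.0008],"yaw":0},{"slide":[0,0,0.0008],"yaw":0}]' >/dev/null; python3 st.py
```

```text
t 19.8 yaw 15.67 [0.4804 0.1664 0.053 ] Ft [-3.3  -0.69 -4.36] Tt [ 0.073 -0.539 -0.015] w 0.0127 g 67.4 q [ 0.11  0.18  2.02 -0.    0.94  1.41]
t 20.1 yaw 15.68 [0.4805 0.1665 0.053 ] Ft [ -7.02  -1.31 -12.59] Tt [ 0.054 -1.126 -0.041] w 0.0126 g 68.5 q [ 0.11  0.18  2.02 -0.    0.94  1.41]
```

It has landed at TCP 0.053, as expected. I ease off, open part way and withdraw upward.

```bash
python3 -m crank '[{"slide":[-0.0003,0,-0.001],"yaw":0},{"slide":[-0.0003,0,-0.001],"yaw":0}]' - 20 >/dev/null; python3 st.py
python3 -m crank '[{"slide":[0,0,0],"yaw":0},{"slide":[0,0,0],"yaw":0},{"slide":[0,0,0],"yaw":0},{"slide":[0,0,0],"yaw":0},{"slide":[0,0,0],"yaw":0},{"slide":[0,0,0],"yaw":0}]' 0.5 >/dev/null; python3 st.py
python3 -m crank '[{"slide":[0,0,-0.005],"yaw":0},{"slide":[0,0,-0.015],"yaw":0},{"slide":[0,0,-0.035],"yaw":0},{"slide":[0,0,-0.06],"yaw":0},{"slide":[0,0,-0.09],"yaw":0},{"slide":[0,0,-0.12],"yaw":0},{"slide":[0,0,-0.14],"yaw":0},{"slide":[0,0,-0.15],"yaw":0},{"slide":[0,0,-0.15],"yaw":0},{"slide":[0,0,-0.15],"yaw":0}]' >/dev/null; python3 st.py
python3 - <<'E'
from h import *
a=optics.camera("scene")[...,::-1]; b=optics.camera("wrist")[...,::-1]
cv2.imwrite("pics/end.png",np.hstack([cv2.resize(a,(400,300)),cv2.resize(b,(400,300))]))
E
```

```text
t 20.3 yaw 15.66 [0.4804 0.1664 0.053 ] Ft [-0.71 -0.87 -1.89] Tt [ 0.034 -0.129 -0.023] w 0.0125 g 67.0 q [0.11 0.18 2.02 0.   0.94 1.41]
t 20.9 yaw 15.66 [0.48   0.1663 0.0527] Ft [ 0.08 -1.04 -0.79] Tt [ 0.008 -0.006 -0.031] w 0.0428 g 0.0 q [0.11 0.18 2.02 0.   0.94 1.41]
t 21.9 yaw 15.66 [0.4795 0.1663 0.2019] Ft [ 0.21 -0.18  0.21] Tt [-0.005  0.055 -0.012] w 0.0425 g 0.0 q [ 0.11 -0.05  1.95 -0.    1.24  1.41]
```

View pics/end.png

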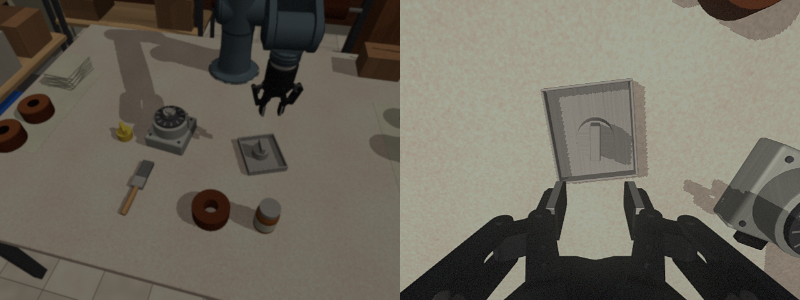

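The nut stands upright near the middle of the tray at left (262,150) and right (597,135). The gripper is clear, and the cake, jar and brush are where they were.

```bash
python3 -c "
from plant import r
print(r.sign_off())"
```

```text
the job is handed in; nothing more can be done
None
```

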